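# Stand up the colour chart with the orange leg

## Robot

A 6-joint arm with a two-finger parallel gripper is mounted at the origin on a cart in front of the work surface, level with it; the furniture and walls round the work are solid. World frame = base frame: x ahead of the robot, y to its left, z up, the work surface at z = 0. Lengths are in mm, angles in rad, forces in N, time in s.
With the tool pointing down it reaches from about 400 to 925 mm from the base axis. Payload 12.5 kg.
Tool frame: the origin (TCP) lies midway between the tips of the shut fingers; the grasp point (between the pads) lies 19 mm behind it; z points along the fingers, y is the line along which they close (so a half turn about z gives the same grasp; the last joint's range is limited). The gripper opens to 95 mm and grips with 3 to 60 N. Pads are 20 mm wide; open, the fingers measure 119 mm over their backs; the gripper's body (75 mm by 180 mm) begins 59 mm behind the grasp point.
Start: joints at [1.109, 0.491, 1.559, -0, 1.092, -0.106], TCP at [217.697, 585.879, 214.661] pointing down, gripper open.
Joint ranges: [-3.1, 3.1], [-0.84, 2.19], [0.05, 2.79], [-1.13, 4.28], [0.06, 2.93], [-2.69, 2.69]. Speed limits (rad/s): [2.22, 2.22, 2.79, 3.14, 3.14, 3.14].

## Interface

Orientations are given as [roll, pitch, yaw] about the fixed x, y, z axes, in that order (R = Rz(yaw) Ry(pitch) Rx(roll)).
In Python, from cell import readout, eyes, env gives the robot as it stands.
- The arm moves only by the tool move_arm, never from a script. Its argument "plan" is a list of rows, each a list of 3 entries, a list of its own where there are three numbers: the turn, a rotation vector about the tool's x, y, z in degrees, then the shift along the tool's x, y, z in m, then the gripper command: -1 is shut, 1 is fully open, values between are in proportion. In form: [[[ax, ay, az], [x, y, z], jaw], ...]. A call has 1 to 5 rows; each row is the pose to reach, as a shift and turn from the pose commanded when the call began, along the tool's axes at that moment; what a row does not reach only later rows make up. A row lasts 1/8 s, in which the tool goes at most 62.5 mm and 10.7 degrees, less where a joint would pass 70% of its speed; a pose out of reach is approached as far as the arm can. A call with a gripper value outside its range is refused whole. The fingers move at their own pace and stop on an object; the grip force is fixed at half the most. Time passes only in rows, so rows that repeat a pose let the fingers close. It gives the time, the measured TCP pose, the force, the opening and the grip force at its end, in the units of the state.
- readout.state(): the state, without advancing time (a new reading comes with each control period).
- eyes.read_camera(name): name is "side" or "top"; returns a dict with "img" (400x640x3 uint8, red, green, blue), "K" (3x3 intrinsics, pixels), "extrinsics" (4x4, takes a point from camera to world coordinates). Camera axes: x right, y up, looking along -z (the intrinsics and any distortion apply to the point x, -y, -z); pixel columns grow to the right and rows downward; lengths in mm; the calibration is good to about 2 mm. A picture is of the moment at which its call begins. There is no depth.
- env.job_done(): hands the job in; it is judged then, once.
Trained networks look in a picture, given as the dict that the camera call returned (one of the last four; its "shot" number tells which), for a name from the list of things; names that differ only in an ending like _2 or _b are one class to them, and where a whole thing is asked for, a point or a joint stands for the part that bears it (a point fixed in the world has none). Each returns a list of dicts, best first, with "score" (0 to 1); they miss things now and then, are a little off and sometimes report something else, mostly with a low value. They report only what shows in the picture. A call takes as long as a camera call.
- eyes.cut_out(picture, name): "mask" (400x640 bool, what is visible of it) and "uv" ([column, row] in pixels, amid what is visible of it).
The state is a dict: "t": time; "joints": joint angles; "qvel": joint speeds; "tau": joint torques, N m; "eef_pos": TCP position; "tcp_rot": TCP orientation; "ft_force": force on the tool from outside, world axes, zero at the start; "moment": the same for the moment, N m; "opening": opening from 0.0 (shut) to 1.0 (fully open); "grip_force": force on a finger pad.
Only numpy, scipy, OpenCV 4.12 (cv2) and the standard library are available. Lean on these libraries where they do the work, as an engineer would, in place of code of your own. Each camera call takes 0.05 s, during which the arm holds its last target. There are 200 camera calls.

## Task

Two small colour charts for reading cultures lie face down on the bench with their back legs folded. Take the one with the orange leg: swing its leg out fully to its stop and tip the chart up so that it stands by itself, upright and leaning slightly back on its base roll and its leg, then let go. Leave the chart with the blue leg lying as it is.

Things in the scene. Friction and masses are not known exactly. Their poses are not given: they have to be found in the camera images.
- orange_chart: Grey panel 100 tall, 110 wide, 8 mm thick, ORANGE leg on its back, black base roll (16 mm dia, 120 long) on its bottom edge; 0.45 kg. Lies face down, top edge nearest the robot. Origin: on the bench under the roll's middle. x: top to bottom edge (panel x -105 to -5 mm); y along the roll; z up, out of the back (roll axis and back face at z 8). Stands after turning +102 degrees about y.
- orange_chart_leg (a joint): Leg opening, rad: 0 folded flat, pointing past the top edge; grows as the leg swings up and over towards the bottom edge (+y turn); 2.01 = stop, open. Starts ajar; light friction (0.024 N m) holds it. Hinge axis along the chart's y at x -60, z 13 mm. Pulled on past the stop, it tips the chart up over its roll, which rolls about 14 mm towards the leg, till the foot meets the bench.
- orange_chart_bar (a point): Centre of the steel cross bar on the leg, the place to hold: 11 mm dia, 38 mm long along the chart's y, its ends 10 mm proud of each side of the leg (18 wide, 5 thick). It turns freely in the leg like a spindle, so held by its two ends from above the leg swings about it. 73 mm from the hinge axis, 27 mm before the foot. Chart standing: 21 mm above the bench, 75 mm behind the roll axis.
- orange_chart_foot (a point): Centre of the rubber foot (10 mm dia, 24 mm wide) at the leg's end, 100 mm from the hinge axis; 5 mm above the bench and 97 mm behind the roll axis when the chart stands, the panel then leaning back 12 degrees over the leg.
- blue_chart: The bystander: a chart of the same shape, size and frame with a BLUE leg, lying face down. To be left alone. Other bystanders: sample bottles up to 230 mm tall at the left of the bench (y over 0.35 m), which do not give way; a Petri dish and a timer, under 20 mm tall, in the middle.

How it is judged:
By the outcome, as a careful person would: the job done as asked, in the order asked, and still so for the second after the job is handed in, with the robot touching nothing.
It also fails if it takes over 45 s, if anything falls off the work surface, if the arm or the gripper's body presses on something with over 40 N, if the wrist force passes 120 N, or if a joint passes its speed limit or range.

## Working session

There is one attempt and no reset: what is moved stays moved. The work goes in short steps, Python scripts to look and compute and a tool call to move; the robot and the scene stay as the last step left them, time stands still between calls to the robot, and variables do not carry over. Pictures are saved under pics/ and viewed, at most 11 in all, crops included, and the job is handed in when it is done.

Besides the shell and the picture viewer there is one more tool, called after "Emit:" as a command line: name --argument value ..., lists and objects as JSON in quotes. move_arm: Moves the arm, as the interface text tells. Its arguments: {"type":"object","properties":{"plan":{"type":"array","items":{"type":"array"}}},"required":["plan"]}

```bash
mkdir -p pics; ls
cat > h.py <<'E'
import numpy as np, cv2
from cell import readout, eyes, env
from scipy.spatial.transform import Rotation as R
def proj(P,c):
    E=np.array(c["extrinsics"]);K=np.array(c["K"]);p=(np.atleast_2d(P)-E[:3,3])@E[:3,:3]
    q=p*[1,-1,-1];q=q@K.T;return q[:,:2]/q[:,2:]
def ray(uv,c):
    E=np.array(c["extrinsics"]);K=np.array(c["K"]);d=np.linalg.inv(K)@[uv[0],uv[1],1]
    return E[:3,3],E[:3,:3]@(d*[1,-1,-1])
def atz(uv,c,z):
    o,d=ray(uv,c);return o+d*(z-o[2])/d[2]
def save(c,n):cv2.imwrite(f"pics/{n}.png",c["img"][:,:,::-1])
E
python3 - <<'E'
from h import *
print(readout.state())
for n in("top","side"):
    c=eyes.read_camera(n);save(c,n+"0");print(n,[k for k in c],np.round(c["K"],1).tolist(),np.round(c["extrinsics"],2).tolist())
    for t in("orange_chart","orange_chart_leg","orange_chart_bar","orange_chart_foot","blue_chart"):
        for d in eyes.cut_out(c,t)[:2]:
            m=d["mask"].astype(np.uint8);pts=np.argwhere(m)[:,::-1].astype(np.float32)
            print(n,t,round(d["score"],2),d["uv"],m.sum(),cv2.minAreaRect(pts) if len(pts) else 0, atz(d["uv"],c,15).round())
E
```

```text
pics
{'t': 0.0, 'joints': array([ 1.10938615e+00,  4.91568167e-01,  1.55949457e+00, -1.50810248e-05,
        1.09168086e+00, -1.05564350e-01]), 'qvel': array([-0.00016563, -0.00084862,  0.0013399 , -0.00013438,  0.0004512 ,
        0.00111977]), 'tau': array([-1.38920070e-03, -6.12641287e+01, -2.58198363e+01,  6.91285031e-02,
        4.81819664e-02, -9.46741216e-05]), 'eef_pos': array([217.58373008, 585.62399469, 214.0408604 ]), 'tcp_rot': array([-3.14044670e+00, -1.07973504e-04,  2.78575372e+00]), 'ft_force': array([-0.64387324,  0.45181708,  0.37053879]), 'moment': array([-0.02770922,  0.02024807, -0.02202121]), 'grip_force': 0.0, 'opening': 1.0018677240672218}
top ['img', 'K', 'extrinsics', 'shot'] [[407.3, 0.0, 319.2], [0.0, 407.3, 211.2], [0.0, 0.0, 1.0]] [[0.0, 0.98, -0.2, 247.99], [-1.0, 0.0, -0.01, -67.73], [-0.01, 0.2, 0.98, 1071.6], [0.0, 0.0, 0.0, 1.0]]
top orange_chart 0.84 [249.4, 194.5] 1821 ((248.50975036621094, 201.21221923828125), (59.01736831665039, 43.37252426147461), 77.90524291992188) [504. 135.  15.]
top orange_chart_leg 0.66 [247.9, 215.0] 292 ((251.0, 212.5), 
[... 1004 characters left out ...]
92285156), 31.32869529724121) [513. 160.  15.]
side orange_chart_leg 0.66 [387.0, 246.9] 512 ((387.4906005859375, 251.4440460205078), (17.369144439697266, 48.74058532714844), 24.145544052124023) [443. 124.  15.]
side orange_chart_bar 0.49 [392.5, 241.1] 74 ((391.42303466796875, 242.6153564453125), (14.699555397033691, 5.547001838684082), 33.6900634765625) [423. 121.  15.]
side orange_chart_foot 0.82 [388.0, 248.5] 519 ((387.4176330566406, 251.9788360595703), (16.551733016967773, 48.7208251953125), 25.70995330810547) [444. 128.  15.]
side blue_chart 0.87 [254.3, 154.3] 1535 ((260.4031677246094, 151.66651916503906), (36.129493713378906, 66.69366455078125), 68.8387451171875) [ 502. -297.   15.]
```

Run:
```python
import cv2,numpy as np
a=cv2.imread("pics/top0.png")[160:250,200:300];b=cv2.imread("pics/side0.png")[210:310,325:435]
a=cv2.resize(a,(400,360),interpolation=2);b=cv2.resize(b,(396,360),interpolation=2)
cv2.imwrite("pics/crop0.png",np.hstack([a,b]))
```

```text
(no output)
```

View pics/crop0.png

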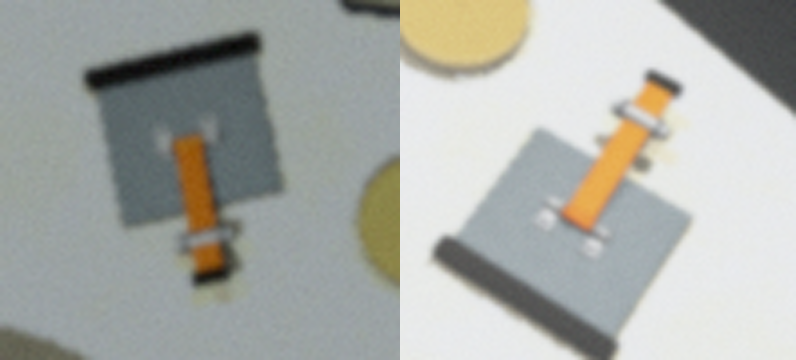

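View pics/side0.png

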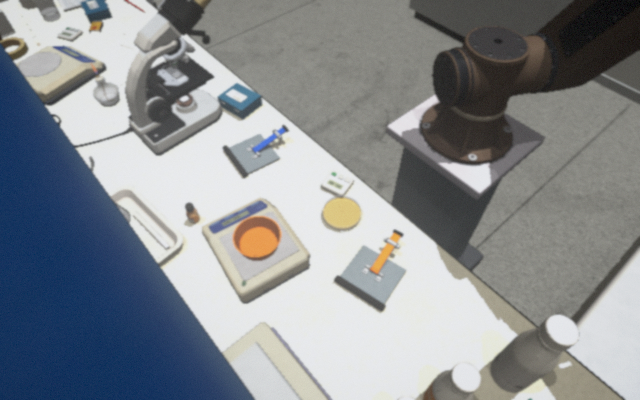

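```bash
cat >> h.py <<'E'
def ch(p,P):
    c,s=np.cos(p[2]),np.sin(p[2]);P=np.atleast_2d(P);return np.c_[p[0]+c*P[:,0]-s*P[:,1],p[1]+s*P[:,0]+c*P[:,1],P[:,2]]
def leg(r,q):return [-60-r*np.cos(q),0,13+r*np.sin(q)]
E
python3 - <<'E'
from h import *
from scipy.optimize import least_squares
T=eyes.read_camera("top");S=eyes.read_camera("side")
t4=lambda u,v:(200+u/4,160+v/4); s=lambda u,v:(325+(u-400)/3.6,210+v/3.6)
top=[t4(92,79),t4(255,43),t4(208,239),t4(210,275),t4(124,228),t4(284,190)]
sd=[s(612,346),s(440,248),s(641,119),s(662,83),s(690,218),s(540,130)]
def pts(p):return np.vstack([ch(p,x) for x in([0,58,10],[0,-58,10],leg(73,p[3]),leg(100,p[3]),[-105,55,8],[-105,-55,8])])
f=lambda p:np.r_[(proj(pts(p),T)-top).ravel(),(proj(pts(p),S)-sd).ravel()]
r=least_squares(f,[520,140,0.2,.3]);print(r.x,np.rad2deg(r.x[2:]));print(f(r.x).reshape(-1,2).round(1).tolist())
p=r.x
for n,q in (("bar",leg(73,p[3])),("hinge",[-60,0,13]),("roll",[0,0,8])):print(n,ch(p,q).round(1))
E
```

```text
[5.61768115e+02 1.58407323e+02 2.43697675e-01 1.87306234e-01] [13.96284824 10.73185668]
[[-1.8, -0.5], [-0.8, -1.4], [-1.1, -0.1], [0.2, 0.3], [-1.0, -0.9], [-0.8, -1.1], [-0.4, 0.8], [-0.0, -1.9], [-0.5, -0.2], [-0.1, 0.2], [1.0, -1.9], [-0.8, -2.7]]
bar [[433.9 126.6  26.6]]
hinge [[503.5 143.9  13. ]]
roll [[561.8 158.4   8. ]]
```

```bash
cat >> h.py <<'E'
p0=np.array([561.8,158.4,.2437,.187])
def local(P,yaw=None):
    s=readout.state();r=R.from_euler("xyz",s["tcp_rot"]);d=np.array(P)-s["eef_pos"]
    print("tcp",s["eef_pos"].round(1),"yaw",np.rad2deg(s["tcp_rot"]).round(1));return (r.inv().apply(d)).round(1)
E
python3 - <<'E'
from h import *
T=eyes.read_camera("top");im=np.ascontiguousarray(T["img"][:,:,::-1])
B=lambda a,b:ch(p0,[[a,b*95,21]])
for P in [[0,60,8],[0,-60,8],[-105,55,8],[-105,-55,8],leg(73,.187),[89,0,21],[89,31,21],[89,-31,21],[111,0,5],[51,90,87],[51,-90,87],[127,90,87],[127,-90,87]]:
    u=proj(ch(p0,P),T)[0];cv2.circle(im,(int(u[0]*8+4),int(u[1]*8+4)),8,(0,0,255),-1,shift=3)
cv2.imwrite("pics/top1.png",im)
print(local([434,126.6,274]),local([434,126.6,60]))
E
```

```text
tcp [217.7 585.9 214.7] yaw [180.    0.  159.6]
tcp [217.7 585.9 214.7] yaw [180.    0.  159.6]
[-362.7 -355.1  -59.4] [-362.7 -355.2  154.6]
```

View pics/top1.png

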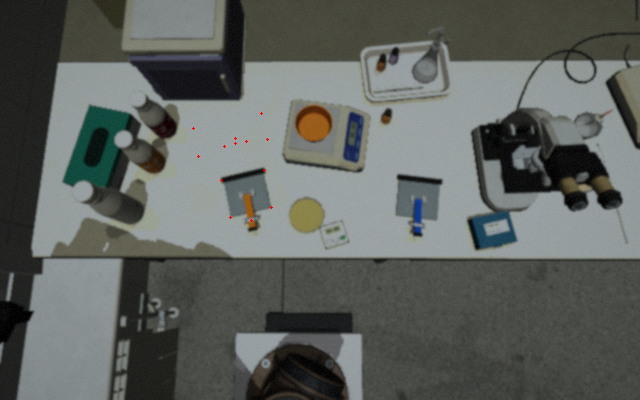

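Emit:
move_arm --plan '[[[0, 0, 0], [0, 0, -0.06], 1], [[0, 0, -8], [-0.06, -0.06, -0.06], 1], [[0, 0, -17], [-0.1, -0.1, -0.06], 1], [[0, 0, -26], [-0.14, -0.14, -0.06], 1], [[0, 0, -34.4], [-0.18, -0.18, -0.06], 1]]'

```text
t: 1.38
eef_pos: [322.3, 356.8, 274.8]
tcp_rot: [3.141, 0.001, -2.892]
ft_force: [1.0, -0.2, -0.4]
opening: 1.0
grip_force: 0.0
```

```bash
python3 -c "
from h import *
print(local([434,126.6,150]))"
```

```text
tcp [322.3 356.8 274.8] yaw [ 180.     0.  -165.7]
[ -51.2 -250.7  124.8]
```

Emit:
move_arm --plan '[[[0, 0, 0], [-0.01, -0.05, 0.02], 1], [[0, 0, 0], [-0.02, -0.1, 0.045], 1], [[0, 0, 0], [-0.03, -0.15, 0.07], 1], [[0, 0, 0], [-0.041, -0.2, 0.1], 1], [[0, 0, 0], [-0.051, -0.25, 0.125], 1]]'

```text
t: 2.0
eef_pos: [432.4, 126.8, 148.9]
tcp_rot: [3.142, 0.001, -2.897]
ft_force: [1.1, -0.1, 0.4]
opening: 0.999
grip_force: 0.0
```

```bash
python3 -c "
from h import *
print(local([434,126.6,60]))
T=eyes.read_camera('top');S=eyes.read_camera('side')
e=readout.state()['eef_pos'];print(proj(e,T),proj(e,S), proj([434,126.6,26.6],T),proj([434,126.6,26.6],S))
a=cv2.resize(T['img'][150:260,200:300],(400,440),interpolation=2);b=cv2.resize(S['img'][190:300,340:440],(400,440),interpolation=2)
cv2.imwrite('pics/c2.png',np.hstack([a,b])[:,:,::-1])"
```

```text
tcp [432.4 126.8 148.9] yaw [ 180.    0. -166.]
[-1.4 -0.6 88.9]
[[242.25449431 210.98870507]] [[399.2887356  210.30988176]] [[250.93426557 219.59499375]] [[391.43653022 242.86073525]]
```

View pics/c2.png

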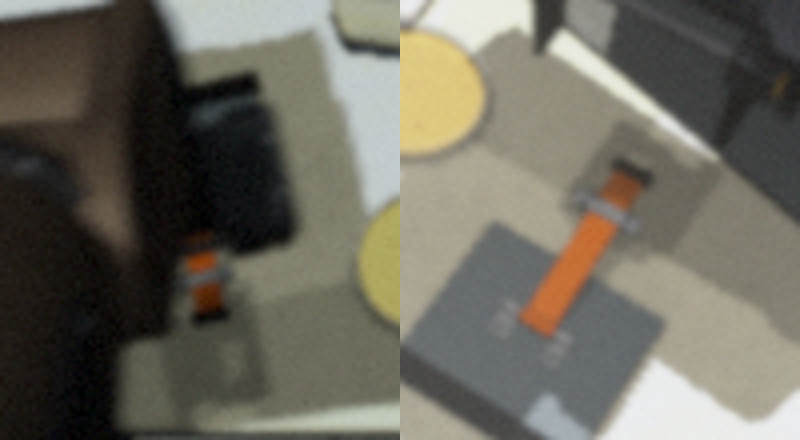

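Emit:
move_arm --plan '[[[0, 0, 0], [-0.001, 0, 0.04], 1], [[0, 0, 0], [-0.002, 0, 0.08], 0.6], [[0, 0, 0], [-0.002, 0, 0.11], 0.6], [[0, 0, 0], [-0.002, 0, 0.135], 0.6], [[0, 0, 0], [-0.002, 0, 0.135], 0.6]]'

```text
t: 2.72
eef_pos: [433.1, 129.3, 13.8]
tcp_rot: [3.141, -0.002, -2.897]
ft_force: [-0.1, 0.7, 0.5]
opening: 0.804
grip_force: 0.0
```

```bash
python3 -c "
from h import *
print(local([434,126.6,13.6]))
S=eyes.read_camera('side')
b=cv2.resize(S['img'][190:290,340:440],(600,600),interpolation=2)
cv2.imwrite('pics/c3.png',b[:,:,::-1])"
```

```text
tcp [433.1 129.3  13.8] yaw [ 1.80e+02 -1.00e-01 -1.66e+02]
[-0.2 -2.8  0.2]
```

View pics/c3.png

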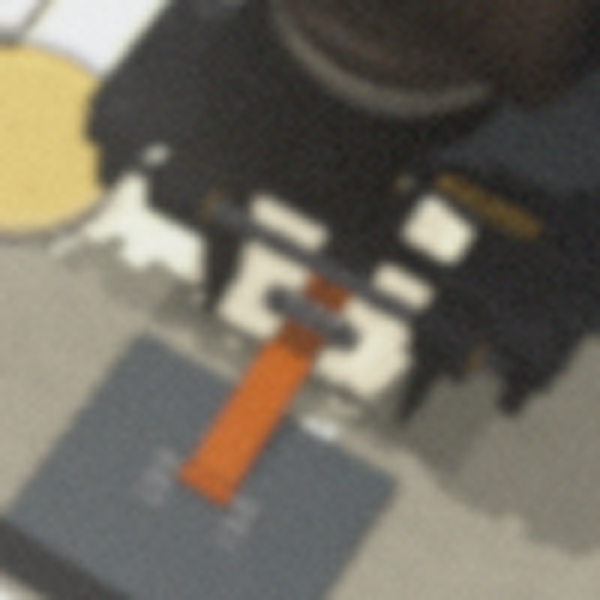

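Emit:
move_arm --plan '[[[0, 0, 0], [0, -0.001, 0], -1], [[0, 0, 0], [0, -0.001, 0], -1], [[0, 0, 0], [0, -0.001, 0], -1], [[0, 0, 0], [0, -0.001, 0], -1], [[0, 0, 0], [0, -0.001, 0], -1]]'

```text
t: 3.4
eef_pos: [434.0, 127.9, 14.7]
tcp_rot: [3.142, 0.0, -2.897]
ft_force: [-0.8, -0.0, -0.1]
opening: 0.397
grip_force: 30.0
```

Emit:
move_arm --plan '[[[0, 0, 0], [-0.001, 0, -0.007], -1], [[0, 0, 0], [-0.0045, 0, -0.015], -1], [[0, 0, 0], [-0.0115, 0, -0.0275], -1], [[0, 0, 0], [-0.021, 0, -0.039], -1], [[0, 0, 0], [-0.032, 0, -0.048], -1]]'

```text
t: 4.03
eef_pos: [465.5, 135.8, 63.6]
tcp_rot: [-3.142, 0.001, -2.897]
ft_force: [1.3, -0.6, -1.7]
opening: 0.396
grip_force: 30.0
```

Emit:
move_arm --plan '[[[0, 0, 0], [-0.013, 0, -0.0065], -1], [[0, 0, 0], [-0.027, 0, -0.0105], -1], [[0, 0, 0], [-0.0415, 0, -0.0115], -1], [[0, 0, 0], [-0.056, 0, -0.0095], -1], [[0, 0, 0], [-0.066, 0, -0.0065], -1]]'

```text
t: 4.65
eef_pos: [529.8, 151.8, 68.6]
tcp_rot: [3.142, -0.001, -2.897]
ft_force: [-1.4, -1.8, -1.5]
opening: 0.395
grip_force: 30.0
```

```bash
python3 -c "
from h import *
s=readout.state();print(s['eef_pos'],s['ft_force'])
S=eyes.read_camera('side')
b=cv2.resize(S['img'][170:320,300:450],(600,600),interpolation=2)
cv2.imwrite('pics/c4.png',b[:,:,::-1])
for P in ([0,60,8],[0,-60,8],[-105,55,8],[-105,-55,8],leg(73,1.95)):print(((proj(ch(p0,P),S)[0]-[300,170])*4).round())"
```

```text
[529.77012705 151.8094339   68.55995425] [-1.41023428 -1.80735778 -1.47684291]
[337. 551.]
[141. 428.]
[426. 395.]
[252. 294.]
[282. 375.]
```

View pics/c4.png

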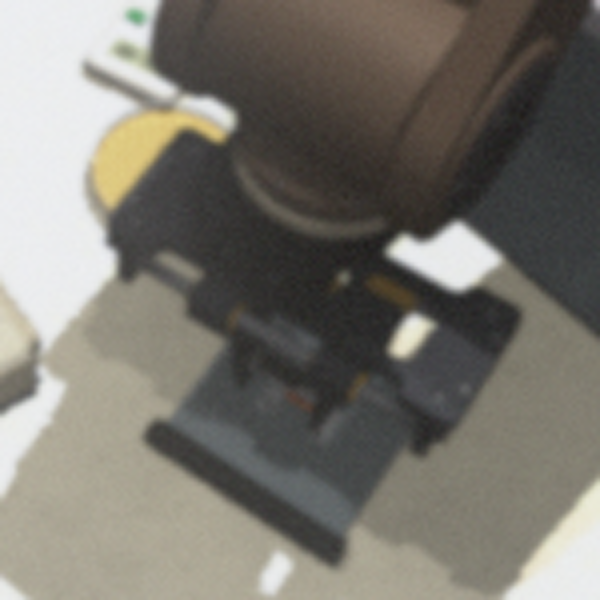

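Emit:
move_arm --plan '[[[0, 0, 0], [-0.013, 0, -0.001], -1], [[0, 0, 0], [-0.0215, 0, -0.003], -1], [[0, 0, 0], [-0.03, 0, -0.004], -1], [[0, 0, 0], [-0.0385, 0, -0.0045], -1], [[0, 0, 0], [-0.047, 0, -0.004], -1]]'

```text
t: 5.32
eef_pos: [575.2, 163.2, 73.2]
tcp_rot: [3.142, 0.0, -2.897]
ft_force: [-1.0, -1.1, -2.5]
opening: 0.391
grip_force: 30.0
```

```bash
python3 -c "
from h import *
s=readout.state();print(s['eef_pos'],s['ft_force'])
S=eyes.read_camera('side')
b=cv2.resize(S['img'][170:320,300:450],(600,600),interpolation=2)
cv2.imwrite('pics/c5.png',b[:,:,::-1])
c,s_=np.cos(.2437),np.sin(.2437);e=s['eef_pos'];print((e[0]-561.8)*c+(e[1]-158.4)*s_,e[2]+11.9-8)"
```

```text
[575.2373088  163.17744456  73.24717541] [-0.95947821 -1.07686332 -2.4886039 ]
14.193034097863265 77.14717540557236
```

View pics/c5.png

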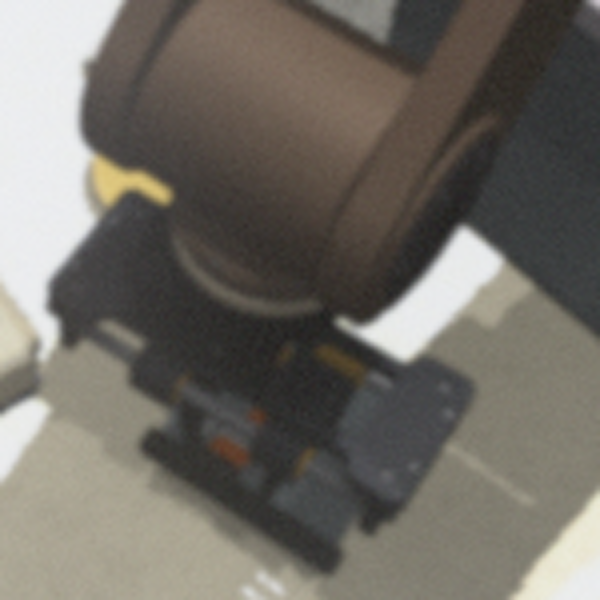

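Emit:
move_arm --plan '[[[0, 0, 0], [-0.0085, 0, 0.0015], -1], [[0, 0, 0], [-0.0165, 0, 0.0035], -1], [[0, 0, 0], [-0.0245, 0, 0.0065], -1], [[0, 0, 0], [-0.0325, 0, 0.01], -1], [[0, 0, 0], [-0.0395, 0, 0.014], -1]]'

```text
t: 6.0
eef_pos: [613.7, 172.6, 58.9]
tcp_rot: [-3.142, 0.0, -2.897]
ft_force: [0.2, -2.0, -0.3]
opening: 0.391
grip_force: 30.0
```

Emit:
move_arm --plan '[[[0, 0, 0], [-0.007, 0, 0.0045], -1], [[0, 0, 0], [-0.0135, 0, 0.01], -1], [[0, 0, 0], [-0.019, 0, 0.016], -1], [[0, 0, 0], [-0.0245, 0, 0.022], -1], [[0, 0, 0], [-0.0285, 0, 0.029], -1]]'

```text
t: 6.62
eef_pos: [641.1, 179.6, 29.7]
tcp_rot: [-3.142, 0.0, -2.897]
ft_force: [0.5, -2.8, -0.1]
opening: 0.396
grip_force: 30.0
```

```bash
python3 -c "
from h import *
s=readout.state();e=s['eef_pos'];print(e,s['ft_force'])
S=eyes.read_camera('side')
b=cv2.resize(S['img'][190:340,270:420],(600,600),interpolation=2)
cv2.imwrite('pics/c6.png',b[:,:,::-1])
c,s_=np.cos(.2437),np.sin(.2437);print((e[0]-561.8)*c+(e[1]-158.4)*s_,e[2]+11.9-8)"
```

```text
[641.14101821 179.59773284  29.71874168] [ 0.46355431 -2.82832389 -0.10346732]
82.11154189202395 33.61874167845446
```

View pics/c6.png

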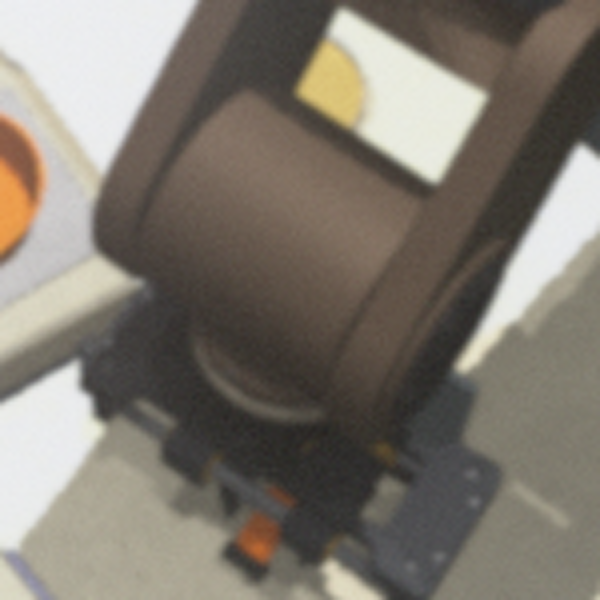

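Emit:
move_arm --plan '[[[0, 0, 0], [-0.002, 0, 0.0035], -1], [[0, 0, 0], [-0.0035, 0, 0.0065], -1], [[0, 0, 0], [-0.0055, 0, 0.0105], -1], [[0, 0, 0], [-0.0065, 0, 0.014], -1], [[0, 0, 0], [-0.0075, 0, 0.017], -1]]'

```text
t: 7.3
eef_pos: [648.2, 181.3, 13.0]
tcp_rot: [3.142, 0.0, -2.897]
ft_force: [1.3, -2.8, -0.1]
opening: 0.395
grip_force: 30.0
```

Emit:
move_arm --plan '[[[0, 0, 0], [-0.0005, 0, 0.001], -1], [[0, 0, 0], [-0.0005, 0, 0.002], -1], [[0, 0, 0], [-0.001, 0, 0.003], -1], [[0, 0, 0], [-0.001, 0, 0.003], -1], [[0, 0, 0], [-0.001, 0, 0.003], -1]]'

```text
t: 7.92
eef_pos: [648.8, 181.5, 10.1]
tcp_rot: [3.141, -0.0, -2.897]
ft_force: [1.3, -2.8, -1.2]
opening: 0.396
grip_force: 30.0
```

Emit:
move_arm --plan '[[[0, 0, 0], [0, 0, 0.001], -1], [[0, 0, 0], [0, 0, 0.001], -1], [[0, 0, 0], [0, 0, 0.002], -1], [[0, 0, 0], [0, 0, 0.002], -1], [[0, 0, 0], [0, 0, 0.002], -1]]'

```text
t: 8.55
eef_pos: [648.9, 181.6, 8.1]
tcp_rot: [3.141, -0.0, -2.897]
ft_force: [1.1, -2.2, -1.0]
opening: 0.396
grip_force: 30.0
```

Emit:
move_arm --plan '[[[0, 0, 0], [0, 0, 0.001], -1], [[0, 0, 0], [0, 0, 0.001], -1], [[0, 0, 0], [0, 0, 0.002], -1], [[0, 0, 0], [0, 0, 0.002], -1], [[0, 0, 0], [0, 0, 0.002], -1]]'

```text
t: 9.18
eef_pos: [648.9, 181.5, 6.1]
tcp_rot: [3.142, -0.0, -2.897]
ft_force: [1.2, -2.6, -0.7]
opening: 0.393
grip_force: 30.0
```

```bash
python3 -c "
from h import *
s=readout.state();e=s['eef_pos'];print(e,s['ft_force'],s['moment'])
S=eyes.read_camera('side')
for n in('orange_chart_foot','orange_chart_bar','orange_chart'):
  for d in eyes.cut_out(S,n)[:1]:print(n,d['score'],d['uv'],d['mask'].sum())
print(proj(ch(p0,[14.2+97,0,5]),S),proj(ch(p0,[14.2+75,0,21]),S))
b=cv2.resize(S['img'][270:350,290:390],(750,600),interpolation=2)
cv2.imwrite('pics/c7.png',b[:,:,::-1])"
```

```text
[648.90563289 181.52750076   6.13102581] [ 1.21409357 -2.59875903 -0.72884079] [-0.35173663 -0.17820759  0.24013667]
orange_chart_foot 0.55 [331.7, 333.5] 132
orange_chart 0.6 [334.3, 329.6] 271
[[329.04383028 335.82286993]] [[335.50938528 323.87027699]]
```

View pics/c7.png

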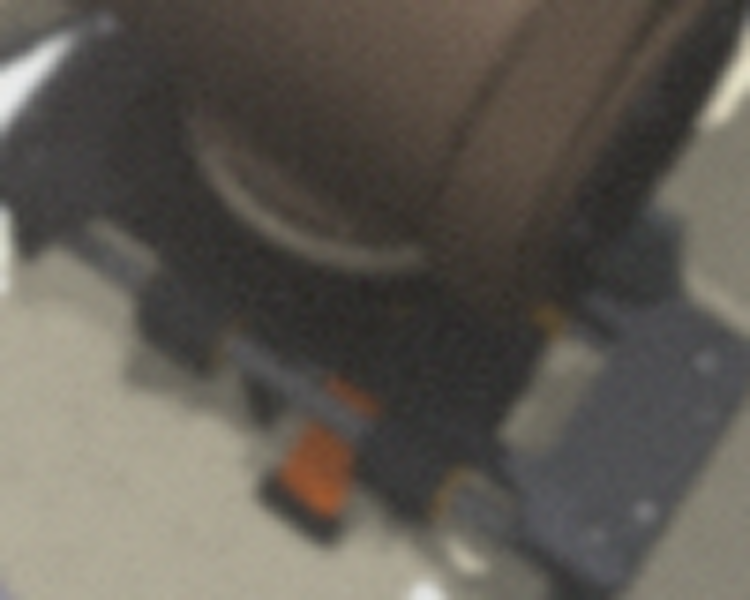

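Emit:
move_arm --plan '[[[0, 0, 0], [0, 0, 0.001], -1], [[0, 0, 0], [0, 0, 0.001], -1], [[0, 0, 0], [0, 0, 0.002], -1], [[0, 0, 0], [0, 0, 0.002], -1], [[0, 0, 0], [0, 0, 0.002], -1]]'

```text
t: 10.0
eef_pos: [649.1, 181.6, 4.9]
tcp_rot: [3.142, 0.001, -2.897]
ft_force: [-1.2, -2.9, 5.4]
opening: 0.394
grip_force: 30.0
```

```bash
python3 -c "
from h import *
S=eyes.read_camera('side')
T=eyes.read_camera('top')
p=atz([330,338],S,5);print(p,(p[0]-561.8)*.9704+(p[1]-158.4)*.2413)
a=cv2.resize(T['img'][90:210,190:290],(400,480),interpolation=2);b=cv2.resize(S['img'][230:350,290:390],(400,480),interpolation=2)
cv2.imwrite('pics/c8.png',np.hstack([a,b])[:,:,::-1])"
```

```text
[671.15237324 189.66539624   5.        ] 113.65988310115654
```

View pics/c8.png

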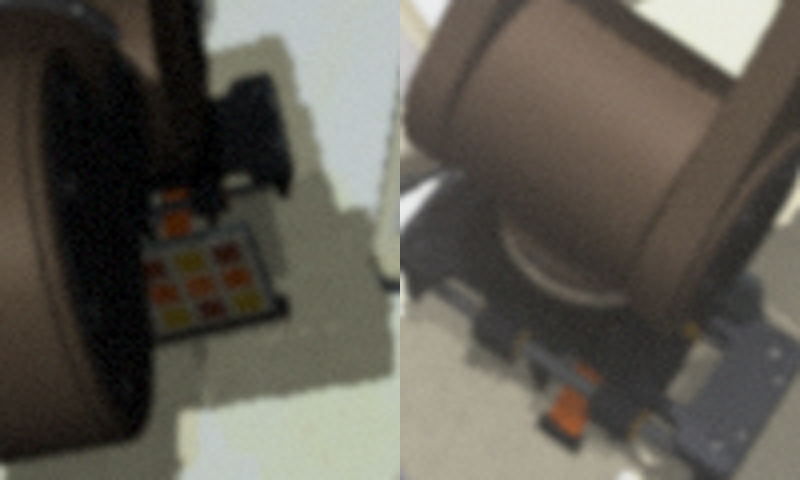

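Emit:
move_arm --plan '[[[0, 0, 0], [0, 0, -0.0005], -1], [[0, 0, 0], [0, 0, -0.0005], -0.1], [[0, 0, 0], [0, 0, -0.0005], 0.2], [[0, 0, 0], [0, 0, -0.0005], 0.5], [[0, 0, 0], [0, 0, -0.0005], 0.6]]'

```text
t: 10.72
eef_pos: [648.9, 181.7, 4.5]
tcp_rot: [3.141, -0.0, -2.897]
ft_force: [-0.7, -0.3, 0.6]
opening: 0.71
grip_force: 0.0
```

Emit:
move_arm --plan '[[[0, 0, 0], [0, 0, 0], 0.6], [[0, 0, 0], [0, 0, -0.01], 0.6], [[0, 0, 0], [0, 0, -0.03], 0.6], [[0, 0, 0], [0, 0, -0.06], 0.6], [[0, 0, 0], [0, 0, -0.1], 0.6]]'

```text
t: 11.35
eef_pos: [648.8, 181.5, 106.6]
tcp_rot: [3.141, -0.0, -2.897]
ft_force: [-0.4, 0.0, 1.7]
opening: 0.805
grip_force: 0.0
```

Emit:
move_arm --plan '[[[0, 0, 0], [0, 0, -0.04], 0.6], [[0, 0, 0], [0, 0, -0.08], 0.6], [[0, 0, 0], [0, 0, -0.12], 0.6], [[0, 0, 0], [0, 0, -0.16], 0.6], [[0, 0, 0], [0, 0, -0.2], 0.6]]'

```text
t: 11.98
eef_pos: [648.4, 181.5, 307.9]
tcp_rot: [-3.142, 0.002, -2.897]
ft_force: [0.1, 0.3, -0.2]
opening: 0.798
grip_force: 0.0
```

```bash
python3 -c "
from h import *
S=eyes.read_camera('side')
T=eyes.read_camera('top')
a=cv2.resize(T['img'][90:210,190:290],(400,480),interpolation=2);b=cv2.resize(S['img'][230:350,290:390],(400,480),interpolation=2)
cv2.imwrite('pics/c9.png',np.hstack([a,b])[:,:,::-1])
for y in (60,-60):print((proj(ch(p0,[14.2,y,8]),S)[0]-[290,230])*4+[400,0],(proj(ch(p0,[14.2,y,8]),T)[0]-[190,90])*4)
for P in([36,55,110],[36,-55,110],[111,0,5],[89,0,21]):print(P,(proj(ch(p0,P),S)[0]-[290,230])*4+[400,0],(proj(ch(p0,P),T)[0]-[190,90])*4)
"
```

```text
[762.66792113 333.14409258] [118.6836559  338.95263724]
[566.18056326 207.85215641] [290.81004589 298.21374175]
[36, 55, 110] [753.69126253 277.37337086] [ 78.25114179 257.77744243]
[36, -55, 110] [553.46451418 152.05637448] [251.07065863 217.19589076]
[111, 0, 5] [556.40527491 422.96066044] [177.98740445 189.96561708]
[89, 0, 21] [582.26495716 375.15518182] [179.195242   210.76628639]
```

View pics/c9.png

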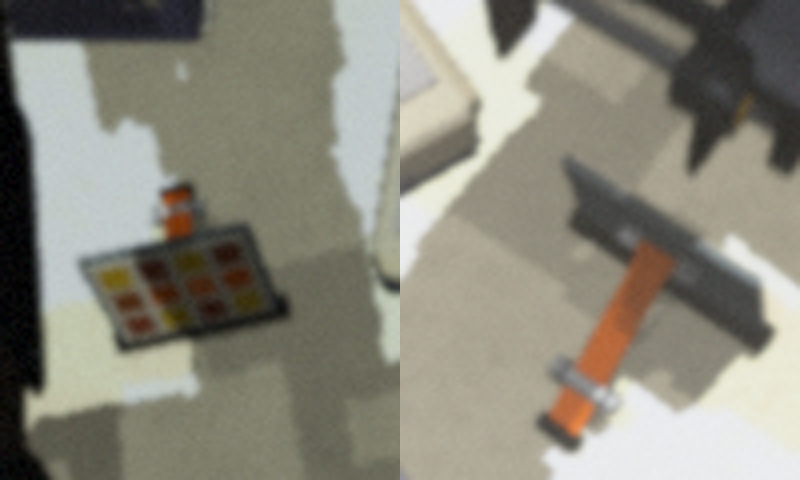

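The chart stands on its roll and leg, with the panel top edge at (85,260)–(245,228) in the top crop and the foot at (560,430) in the side crop. That matches the predicted standing pose, and the hand is clear.

```bash
python3 -c "
from cell import env
print(env.job_done())"
```

```text
the job is handed in; nothing more can be done
None
```

The orange chart stands by itself on its base roll and opened leg, the gripper has let go and is clear, the blue chart was not touched, and I handed the job in at about 12 s; the hand-in returned no verdict.

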